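Set the bake timer and start it

ROBOT

A 6-joint arm with a two-finger parallel gripper is mounted at the origin on the work surface. World frame = base frame: x ahead of the robot, y to its left, z up, the work surface at z = 0. Lengths are in m, angles in rad, forces in N, time in s.
With the tool pointing down it reaches from about 0.375 to 0.975 m from the base axis. Payload 3.8 kg.
Tool frame: the origin (TCP) lies on the mounting face of the last link; the fingertips stand 173 mm ahead of it and the grasp point (between the pads) lies 155 mm ahead of it; z points along the fingers, y is the direction in which the jaws open and shut (so a half turn about z gives the same grasp; the last joint's range is limited). The gripper opens to 85 mm and grips with 20 to 120 N. Pads are 22 mm wide; open, the fingers measure 114 mm over their backs; the gripper's body (76 mm by 85 mm) begins 54 mm behind the grasp point. The pads swing forward as they close: fully open they stand 13 mm farther back than shut.
Start: joints at [-1.274, 0.264, 1.604, -0, 1.274, -0.037], TCP at [0.221, -0.638, 0.405] pointing down, gripper open.
Joint ranges: [-2.63, 2.63], [-0.94, 2.18], [0.31, 2.57], [-1.31, 4.45], [0, 2.66], [-2.55, 2.55]. Speed limits (rad/s): [2.57, 2.57, 3.14, 3.14, 3.14, 3.14].

INTERFACE

Orientations are given as a unit quaternion [w, x, y, z].
In Python, from station import sensors, viewer, ticket gives the robot as it stands.
- The arm moves only by the tool carry_out, never from a script. Its arguments are lists of equal length, an entry for each row: "jaw": the finger opening in mm, from 0 to 85.4; "slide": the shift along the tool's x, y, z in mm, a list of three; "turn": the turn about the tool's z in degrees. In form: {"jaw": [jaw, ...], "slide": [[x, y, z], ...], "turn": [turn, ...]}. A call has exactly 5 rows; each row is the pose to reach, as a shift and turn from the pose commanded when the call began, along the tool's axes at that moment; what a row does not reach only later rows make up. A row lasts 1/8 s, in which the tool goes at most 62.5 mm and 10.7 degrees, less where a joint would pass 70% of its speed; a pose out of reach is approached as far as the arm can. A call with a gripper value outside its range is refused whole. The fingers move at their own pace and stop on an object; "force" is the grip in N (left out, the last holds). Time passes only in rows, so rows that repeat a pose let the fingers close, or fill a call up. It gives the time, the measured TCP pose, the force and the opening at its end, in the units of the state.
- sensors.sense(): the state, without advancing time (a new reading comes with each control period).
- viewer.camera(name): name is "scene" or "top" or "wrist"; returns the picture (420x560x3 uint8, red, green, blue); there is no depth.
- viewer.camera_model(name): a dict with "mtx" (3x3 intrinsics, pixels), "D" ([k1, k2, p1, p2, k3] as OpenCV has them; the pictures are not rectified), "camera_from_world" (4x4, takes a point from world to camera coordinates); the wrist camera has in their place "hand_eye" (4x4, takes a point from camera to tool coordinates, whose origin is the TCP and whose axes are the flange's). Camera axes: x right, y down, z forward; pixel columns grow to the right and rows downward; lengths in m; the calibration is good to about 2 mm. A picture is of the moment at which its call begins: read the wrist's pose just before it. camera_model takes no time and is no camera call.
- ticket.close_job(): hands the job in, once; it reports no verdict.
The state is a dict: "t": time; "q": joint angles; "qvel": joint speeds; "tau": joint torques, N m; "tcp_pos": TCP position; "orientation": TCP orientation; "ft_force": force on the tool from outside, world axes, zero at the start; "moment": the same for the moment, N m; "gripper_width": opening from 0.0 (shut) to 1.0 (fully open).
Only numpy, scipy, OpenCV 4.12 (cv2) and the standard library are available. Lean on these libraries where they do the work, as an engineer would, in place of code of your own. Each camera call takes 0.05 s, during which the arm holds its last target.

TASK

Set the bake timer on the bakery counter: with a fingertip, gently flick the arms at the edge of its wheel clockwise (seen from above), click by click, until the arm with the raised fin comes to rest in line with the fixed pointer, and do not let it run a click past. Then press the round start key fully down and let it come up again. Only touch and push: grip and lift nothing, and leave the things standing around where they are.

Things in the scene. Friction and masses are not known exactly. Their poses are not given: they have to be found in the camera images.
- timer: Bake timer, fixed to the counter: a round steel housing 140 mm across and 45 mm high with a 30 mm wide tongue, 45 mm high, that sticks out on one side to 100 mm from the centre. Origin at the centre of its underside, z up, x towards the tongue and pointer. On top turns a plain grey star-shaped wheel about the upright axis through the origin.
- wheel (a joint): Turning of the timer's wheel in rad, growing clockwise seen from above. Sprung detents hold it at every multiple of 1.0472 (60 degrees); the fin is at the pointer at 5.236 (5 clicks). It starts at rest at 1, 2 or 3 clicks, so 4, 3 or 2 remain (rarely balanced half-way between two). A stop at -0.35 keeps it from reaching the pointer anticlockwise; it could run on to 6 clicks.
- hub (a point): Point on the wheel's axis at its upper face, 67 mm above the counter (a 24 mm boss stands 6 mm higher). The wheel is an 80 mm disc with six arms, one every 60 degrees, 10 mm wide with round ends, reaching to 61 mm from the axis, so they stand 21 mm out of the disc. Disc and arms lie 47 to 67 mm above the counter, 2 mm over the housing's flat top.
- pointer (a point): Tip of the fixed pointer: a dark wedge on the tongue, 16 mm high, its tip 65 mm from the wheel's axis, pointing at the axis; this point is 61 mm above the counter. It ends 97 mm from the axis.
- marker (a point): End of the marker arm, on the wheel's upper face, 60 mm from the axis and 67 mm above the counter. Of the six arms only this one bears a raised fin, 8 mm wide, 16 mm high, from 15 to 60 mm from the axis. At a click some arm is always in line with the pointer. Pushed past half-way to the next click, the wheel snaps there by itself and does not coast on; turning takes about 1 to 4 N at an arm's end.
- key_top (a point): Centre of the top of the round black start key, 36 mm in diameter, 64 mm above the counter, standing 12 mm out of a 52 mm collar (12 mm high) on a steel box 90 x 90 mm and 40 mm high, which is fixed to the counter. It is pressed straight down.
- key (a joint): Travel of the start key in m: 0 up, 0.008 fully down; about 5 N presses it fully and a spring brings it back.
- shaker: Bystander: glass sugar jar, 56 mm across, 95 mm high; origin under its centre.
- cup: Bystander: white cup, 68 mm across, 60 mm high; origin under its centre.
- jug: Bystander: steel milk jug, 84 mm across, 100 mm high, with a handle; origin under its centre.
- plate: Bystander: white plate, 150 mm across, 18 mm high; origin under its centre.
- bun: Bystander: bun, 84 mm across, 46 mm high, on the plate; origin under its centre.
- napkins: Bystander: cardboard napkin box, 100 x 60 mm, 75 mm high; origin under its centre.
- slice: Bystander: cake slice with a wooden handle, about 260 mm long, lying flat; origin under its middle.
Mind the look-alikes: they are no part of the job. Leave any turquoise look-alike of the part that bears key_top alone. Leave any yellow look-alike of the timer alone.

How it is judged:
On the way, in this order (a step that is already met when the one before it is completed fails the run):
1. the wheel rests with the finned arm at the pointer (value of joint wheel between 5.116 and 5.356 rad and velocity of joint wheel between -0.1 and 0.1 rad/s), for 0.2 s.
2. the start key is pressed down (at least 6 of its 8 mm) with the wheel still set (value of joint key above 0.006 m and value of joint wheel between 5.086 and 5.386 rad), for 0.05 s.
At the end, for the whole second after the job is handed in: The finned arm is in line with the pointer within 0.12 rad (wheel at 5.236 rad), reached without passing it; the start key has then been pressed at least 6 mm and is up again (under 2 mm); the bystanders rest where they stood (value of joint wheel between 5.116 and 5.356 rad and value of joint key below 0.002 m and linear speed of each of shaker, cup, jug, plate, bun, napkins, slice below 0.02 m/s); the robot touches nothing.
It fails at once if the wheel is turned more than half a click past the pointer (value of joint wheel above 5.812 rad).
It fails at once if the start key is pressed (over 4 mm) while the wheel is not set (value of joint key above 0.004 m and not (value of joint wheel between 5.036 and 5.436 rad)).
It fails at once if the fingers force or grip the timer (over 30 N) (contact force between the fingers and timer above 30 N).
It fails at once if a bystander is moved or lifted more than 20 mm (distance of any of shaker, cup, jug, plate, bun, napkins, slice from where it was at the start of the episode above 0.02 m).
It also fails if it takes over 72 s, if anything falls off the work surface, if the arm or the gripper's body presses on something with over 40 N, if the wrist force passes 120 N, or if a joint passes its speed limit or range.

## Working session

There is one attempt and no reset: what is moved stays moved. The work goes in short steps, Python scripts to look and compute and a tool call to move; the robot and the scene stay as the last step left them, time stands still between calls to the robot, and variables do not carry over. Pictures are saved under pics/ and viewed, and the job is handed in when it is done.

Besides the shell and the picture viewer there is one more tool, called after ">>>" in YAML: its name, and indented under it one key for each argument. carry_out: Moves the arm, as the interface text tells. Its arguments: {"type":"object","properties":{"jaw":{"type":"array"},"slide":{"type":"array"},"turn":{"type":"array"},"force":{"type":"number"}},"required":["jaw","slide","turn"]}

```bash
ls; mkdir -p pics
python3 - <<'E'
from station import sensors, viewer
import cv2,numpy as np
np.set_printoptions(precision=4,suppress=True)
s=sensors.sense();print(s)
for n in ["scene","top","wrist"]:
    im=viewer.camera(n);cv2.imwrite(f"pics/{n}0.png",im[:,:,::-1])
    m=viewer.camera_model(n);print(n,{k:np.array(v) for k,v in m.items()})
E
```

```text
pics
{'t': 0.0, 'q': array([-1.2739,  0.2647,  1.6054, -0.    ,  1.2737, -0.0369]), 'qvel': array([-0.0003,  0.0002, -0.0001, -0.0002, -0.0002,  0.001 ]), 'tau': array([ -0.0004, -51.5107, -36.7317,   0.0003,   0.013 ,   0.    ]), 'tcp_pos': array([ 0.2211, -0.6374,  0.4034]), 'orientation': array([-0.0011,  0.9861,  0.1662, -0.0001]), 'ft_force': array([ 0.1069, -0.2741,  0.5927]), 'moment': array([ 0.0013, -0.0055, -0.0194]), 'gripper_width': 0.9972857987939207}
scene {'mtx': array([[510.0097,   0.    , 274.471 ],
       [  0.    , 510.0097, 205.5189],
       [  0.    ,   0.    ,   1.    ]]), 'D': array([-0.0043,  0.    ,  0.    ,  0.    ,  0.    ]), 'camera_from_world': array([[ 0.6183,  0.7858,  0.0173, -0.3086],
       [ 0.4393, -0.3272, -0.8366, -0.1337],
       [-0.6517,  0.5249, -0.5475,  1.5074],
       [ 0.    ,  0.    ,  0.    ,  1.    ]])}
top {'mtx': array([[392.4692,   0.    , 278.3689],
       [  0.    , 392.4692, 212.9318],
       [  0.    ,   0.    ,   1.    ]]), 'D': array([-0.0327,  0.    ,  0.    ,  0.    ,  0.    ]), 'camera_from_world': array([[-0.0277, -0.9993, -0.0264,  0.024 ],
       [-0.9986,  0.0288, -0.045 ,  0.4871],
       [ 0.0458,  0.0251, -0.9986,  1.0375],
       [ 0.    ,  0.    ,  0.    ,  1.    ]])}
wrist {'mtx': array([[358.6182,   0.    , 277.2058],
       [  0.    , 358.6182, 211.1008],
       [  0.    ,   0.    ,   1.    ]]), 'D': array([-0.0894,  0.    ,  0.    ,  0.    ,  0.    ]), 'hand_eye': array([[ 0.0007, -0.9515, -0.3077,  0.0789],
       [ 1.    ,  0.0008, -0.0001,  0.0008],
       [ 0.0003, -0.3077,  0.9515,  0.0305],
       [ 0.    ,  0.    ,  0.    ,  1.    ]])}
```

View pics/scene0.png

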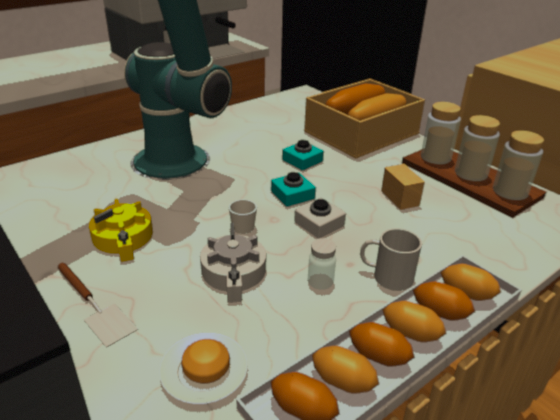

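View pics/top0.png

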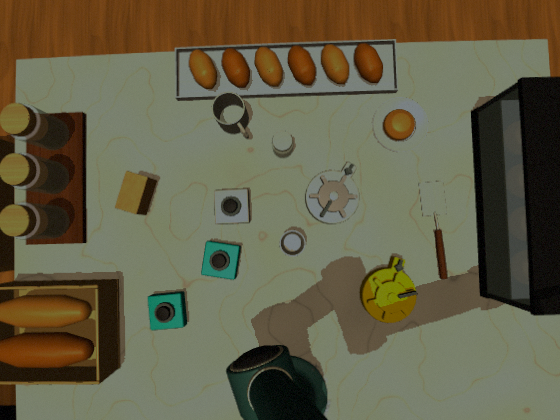

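View pics/wrist0.png

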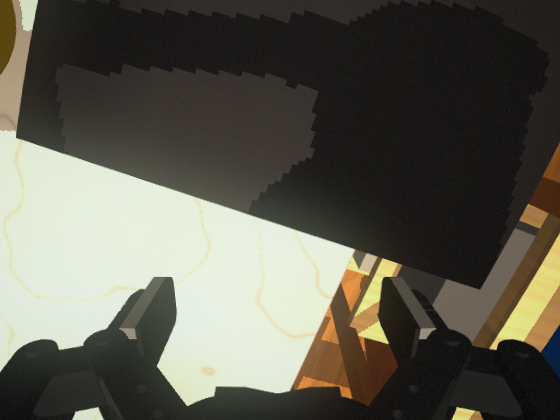

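The grey timer is at about (332,195) in the top view with its tongue towards (349,168). The steel key box is at (232,206). The look-alikes are the yellow timer at (388,295) and the turquoise boxes at (221,259) and (167,309). I'll zoom in next.

Run:
```python
import cv2,numpy as np
a=cv2.imread('pics/top0.png')[145:240,200:380];b=cv2.imread('pics/scene0.png')[180:310,180:350]
cv2.imwrite('pics/z_top0.png',cv2.convertScaleAbs(cv2.resize(a,None,fx=4.4,fy=4.4,interpolation=2),alpha=1.4))
cv2.imwrite('pics/z_sc0.png',cv2.resize(b,None,fx=4.4,fy=4.4,interpolation=2))
```

```text
(no output)
```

View pics/z_top0.png

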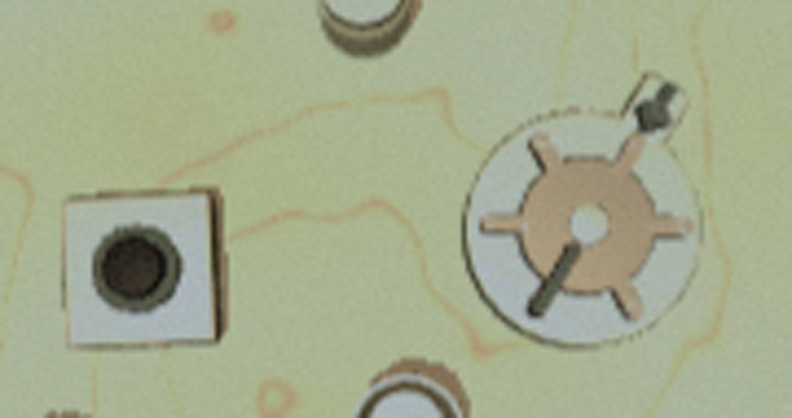

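View pics/z_sc0.png

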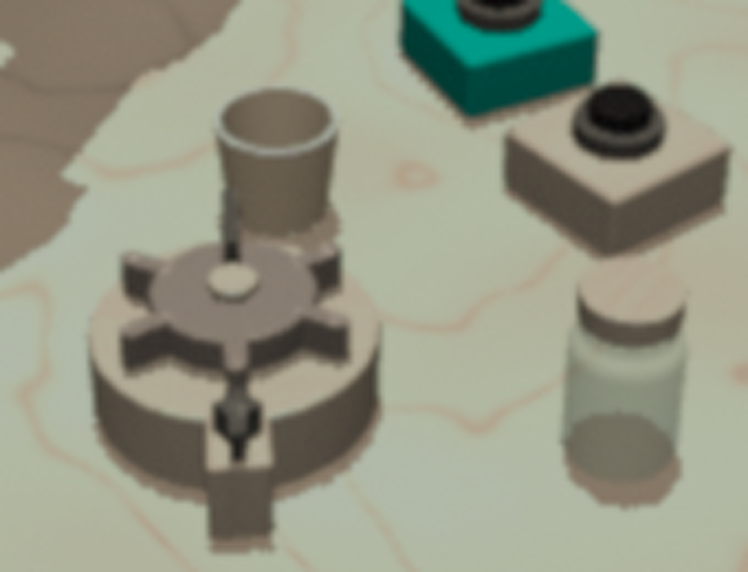

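```bash
cat > h.py <<'E'
from station import sensors, viewer
import cv2,numpy as np
from scipy.spatial.transform import Rotation as R
np.set_printoptions(precision=4,suppress=True)
def model(n,s=None):
    m=viewer.camera_model(n);K=np.array(m["mtx"]);D=np.array(m["D"])
    if n=="wrist":
        s=s or sensors.sense();T=np.eye(4);T[:3,:3]=R.from_quat(s["orientation"],scalar_first=True).as_matrix();T[:3,3]=s["tcp_pos"]
        C=np.linalg.inv(T@np.array(m["hand_eye"]))
    else: C=np.array(m["camera_from_world"])
    return K,D,C
def ray(M,uv):
    K,D,C=M;x=cv2.undistortPoints(np.array([[uv]],float),K,D)[0,0];I=np.linalg.inv(C)
    return I[:3,3],I[:3,:3]@np.array([x[0],x[1],1])
def plane(M,uv,z):
    o,d=ray(M,uv);return o+d*(z-o[2])/d[2]
def tri(M1,u1,M2,u2):
    K,D,C=M1;a=cv2.undistortPoints(np.array([[u1]],float),K,D)[0].T
    b=cv2.undistortPoints(np.array([[u2]],float),M2[0],M2[1])[0].T
    X=cv2.triangulatePoints(C[:3],M2[2][:3],a,b)[:,0];return X[:3]/X[3]
def proj(M,p):
    K,D,C=M;return cv2.projectPoints(np.array([p],float),cv2.Rodrigues(C[:3,:3])[0],C[:3,3],K,D)[0][0,0]
E
python3 - <<'E'
from h import *
T=model("top");S=model("scene")
t=lambda x,y:(200+(x+.5)/4.4-.5,145+(y+.5)/4.4-.5); s=lambda x,y:(180+(x+.5)/4.4-.5,180+(y+.5)/4.4-.5)
print("boss",tri(T,t(588,224),S,s(234,280)))
print("boss pl",plane(T,t(588,224),.073),plane(S,s(234,280),.073))
print("key",tri(T,t(133,267),S,s(621,105)),plane(T,t(133,267),.064),plane(S,s(621,105),.064))
h=plane(T,t(588,224),.073)[:2]
for n,p,z in [("fin end",(537,311),.083),("ptr tip",(638,122),.061),("ptr end",(667,90),.061),("a1",(543,143),.067),("a2",(487,224),.067),("a3",(631,311),.067),("a4",(685,226),.067)]:
    q=plane(T,t(*p),z)[:2];d=q-h;print(n,q,np.linalg.norm(d),np.degrees(np.arctan2(d[1],d[0])))
for n,p,z in [("jug",(231,113),.1),("shaker",(284,143),.095),("cup",(292,241),.06),("plate",(399,124),.02)]: print(n,plane(T,p,z))
E
```

```text
boss [ 0.5243 -0.1307  0.0731]
boss pl [ 0.5246 -0.1304  0.073 ] [ 0.5239 -0.131   0.073 ]
key [0.5081 0.1322 0.0611] [0.5082 0.1321 0.064 ] [0.5111 0.1286 0.064 ]
fin end [ 0.4753 -0.0988] 0.05845430659420896 147.34971990702874
ptr tip [ 0.584  -0.1627] 0.06766315349692181 -28.55572268221982
ptr end [ 0.6021 -0.1802] 0.09218897088380365 -32.693451963468796
a1 [ 0.5726 -0.1068] 0.05352466819275426 26.0931976484425
a2 [ 0.5268 -0.0731] 0.057273380526060125 87.75973752368742
a3 [ 0.4744 -0.1539] 0.05543503337493933 -154.84296640627156
a4 [ 0.5223 -0.1866] 0.056249217357678336 -92.31812581650152
jug [0.7358 0.119  0.1   ]
shaker [ 0.6569 -0.0106  0.095 ]
cup [ 0.4131 -0.0236  0.06  ]
plate [ 0.7154 -0.3184  0.02  ]
```

>>> carry_out:
  jaw: [85, 60, 30, 0, 0]
  slide:
    - [0, 0, -60]
    - [40, -40, -60]
    - [84, -84, -60]
    - [128, -128, -60]
    - [172, -172, -60]
  turn: [0, 0, 0, 0, 0]
  force: 20

```text
t: 0.78
tcp_pos: [0.3277, -0.417, 0.4644]
orientation: [-0.0, 0.986, 0.166, 0.0]
ft_force: [0.9, 0.8, 0.2]
gripper_width: 0.137
```

>>> carry_out:
  jaw: [0, 0, 0, 0, 0]
  slide:
    - [44, -44, 0]
    - [88, -88, 0]
    - [132, -132, 0]
    - [176, -176, 0]
    - [220, -220, 0]
  turn: [0, 0, 0, 0, 0]

```text
t: 1.4
tcp_pos: [0.4634, -0.137, 0.4647]
orientation: [0.0, 0.986, 0.166, 0.0]
ft_force: [1.7, -0.2, 0.3]
gripper_width: -0.001
```

>>> carry_out:
  jaw: [0, 0, 0, 0, 0]
  slide:
    - [40, -40, 20]
    - [57, -53, 40]
    - [57, -53, 40]
    - [57, -53, 40]
    - [57, -53, 40]
  turn: [8, 17, 26, 34, 34]

```text
t: 2.02
tcp_pos: [0.4994, -0.07, 0.4243]
orientation: [-0.0, 0.992, -0.129, -0.0]
ft_force: [0.1, 0.1, -0.3]
gripper_width: 0.003
```

Run:
```python
from h import *
for n in ["scene","wrist"]:
    cv2.imwrite(f"pics/{n}1.png",viewer.camera(n)[:,:,::-1])
```

```text
(no output)
```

View pics/wrist1.png

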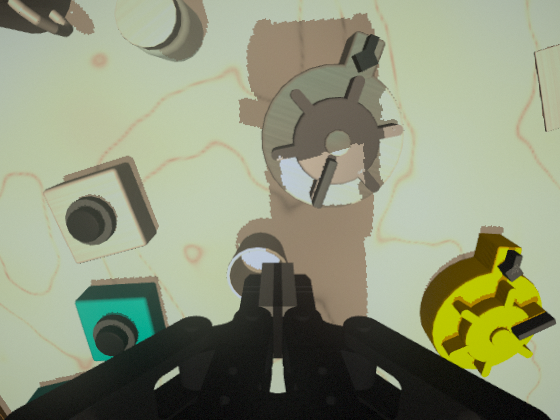

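View pics/scene1.png

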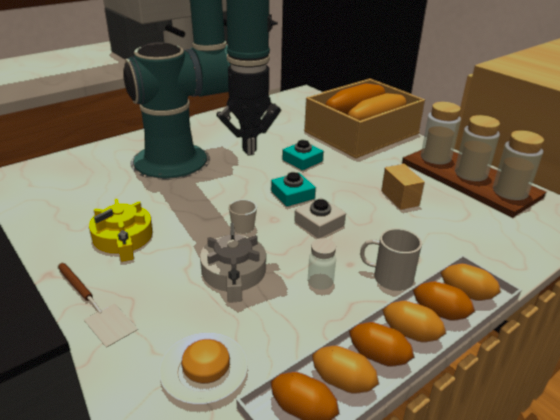

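Run:
```python
import cv2,numpy as np
a=cv2.imread('pics/wrist1.png')[25:215,240:420]
a=cv2.resize(a,None,fx=3,fy=3,interpolation=2)
cv2.imwrite('pics/z_w1.png',a)
b=cv2.imread('pics/scene1.png')[90:170,190:310];cv2.imwrite('pics/z_s1.png',cv2.resize(b,None,fx=5,fy=5,interpolation=2))
```

```text
(no output)
```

View pics/z_w1.png

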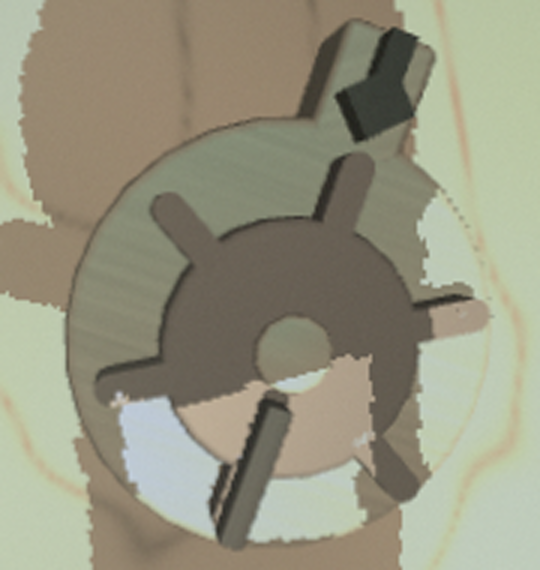

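View pics/z_s1.png

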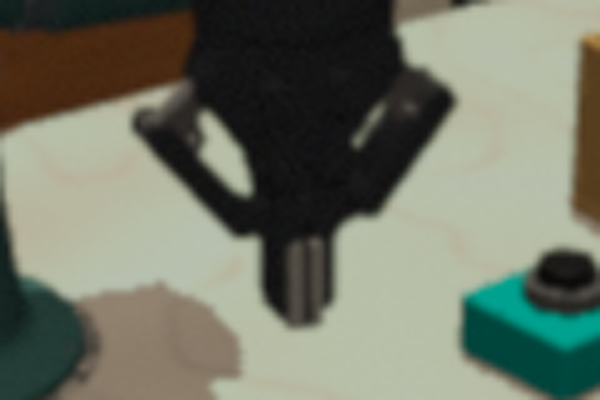

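Run:
```python
from h import *
s=sensors.sense();W=model("wrist",s);S=model("scene");print(s["tcp_pos"])
z=lambda x,y:(240+(x+.5)/3-.5,25+(y+.5)/3-.5)
h=plane(W,z(293,353),.073)[:2];print("hub",h, "tri with top",tri(W,z(293,353),model("top"),(333.6,195.9)))
for n,p,zz in [("aPtr",(358,165),.067),("a1",(166,207),.067),("a2",(107,383),.067),("fin",(232,543),.083),("a3",(405,490),.067),("a4",(483,317),.067),("ptip",(362,138),.053),("pend",(405,35),.061)]:
    q=plane(W,z(*p),zz)[:2];d=q-h;print(n,q,np.linalg.norm(d),np.degrees(np.arctan2(d[1],d[0])))
for dz in (.155,.173,.186): print(dz,proj(S,s["tcp_pos"]+np.array([0,0,-dz])),proj(W,s["tcp_pos"]+np.array([0,0,-dz])))
print("key",plane(W,(90,220),.064),tri(W,(90,220),model("top"),(230.2,205.7)))
```

```text
[ 0.4995 -0.0702  0.4246]
hub [ 0.5242 -0.1328] tri with top [ 0.5238 -0.1322  0.0709]
aPtr [ 0.5718 -0.1635] 0.05670156922024556 -32.79872189736298
a1 [ 0.5741 -0.1066] 0.05635972403158512 27.705753665603446
a2 [ 0.5285 -0.0768] 0.05617047803500185 85.53901099931855
fin [ 0.4744 -0.1017] 0.05862066551024555 148.01132774707747
a3 [ 0.4724 -0.1591] 0.05805662851636452 -153.0447769469443
a4 [ 0.5196 -0.1919] 0.059322327923946254 -94.37554462018173
ptip [ 0.579  -0.1693] 0.06594177557682966 -33.68603249233707
pend [ 0.604  -0.1855] 0.09573019947982768 -33.43611632409952
0.155 [248.7307 145.7766] [275.5587 303.6497]
0.173 [248.8242 153.9846] [275.7331 281.5673]
0.186 [248.8907 159.8135] [275.8384 268.2745]
key [0.5111 0.1198 0.064 ] [0.5077 0.1339 0.0425]
```

>>> carry_out:
  jaw: [0, 0, 0, 0, 0]
  slide:
    - [2.4, 7, 30]
    - [2.4, 7, 60]
    - [2.4, 7, 90]
    - [2.4, 7, 120]
    - [2.4, 7, 135]
  turn: [-9, -18, -27, -36, -39]

```text
t: 2.75
tcp_pos: [0.4992, -0.0776, 0.2878]
orientation: [-0.001, 0.977, 0.211, -0.001]
ft_force: [-0.2, 0.6, 0.2]
gripper_width: 0.004
```

Run:
```python
from h import *
s=sensors.sense();print(s["tcp_pos"],s["orientation"],s["q"])
for n in ["scene","wrist"]:
    cv2.imwrite(f"pics/{n}2.png",viewer.camera(n)[:,:,::-1])
b=cv2.imread('pics/scene2.png')[160:310,160:340];cv2.imwrite('pics/z_s2.png',cv2.resize(b,None,fx=4,fy=4,interpolation=2))
```

```text
[ 0.4992 -0.0776  0.2878] [-0.0006  0.9775  0.211  -0.0013] [-0.2036  0.05    2.079   0.      1.0154  0.942 ]
```

View pics/wrist2.png

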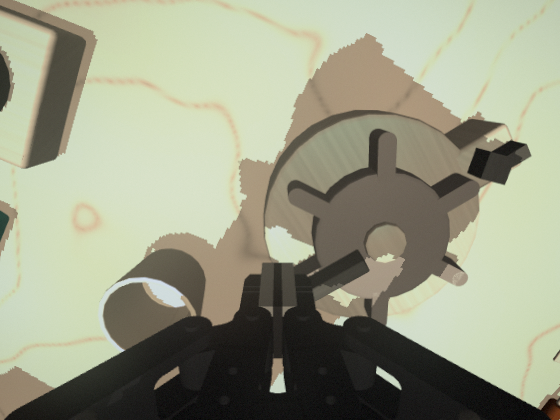

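View pics/z_s2.png

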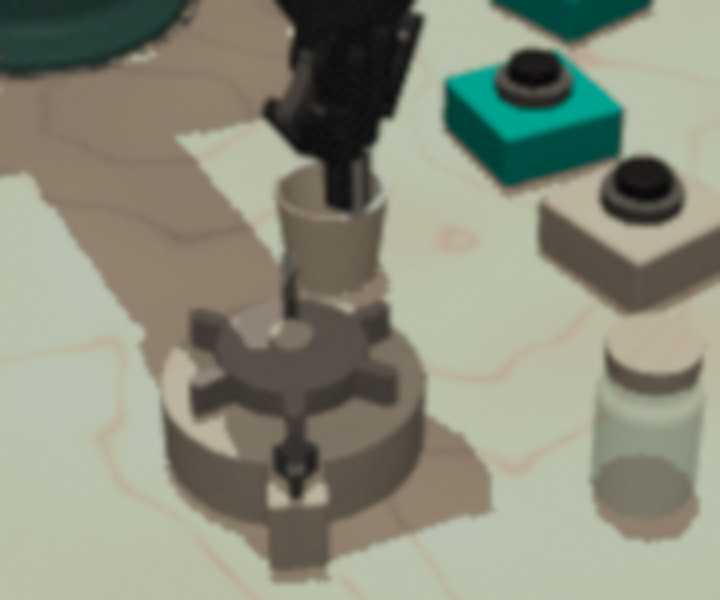

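>>> carry_out:
  jaw: [0, 0, 0, 0, 0]
  slide:
    - [0, 0, 15]
    - [0, 0, 30]
    - [0, 0, 45]
    - [0, 0, 60]
    - [0, 0, 60]
  turn: [0, 0, 0, 0, 0]

```text
t: 3.48
tcp_pos: [0.4992, -0.0774, 0.2278]
orientation: [-0.001, 0.978, 0.209, -0.002]
ft_force: [-0.3, 0.4, -0.5]
gripper_width: 0.0
```

Run:
```python
from h import *
s=sensors.sense();print(s["tcp_pos"],s["ft_force"])
for n in ["scene","wrist"]:
    cv2.imwrite(f"pics/{n}3.png",viewer.camera(n)[:,:,::-1])
b=cv2.imread('pics/scene3.png')[160:310,160:340];cv2.imwrite('pics/z_s3.png',cv2.resize(b,None,fx=4,fy=4,interpolation=2))
# arc plan, in tool axes at stroke start (tool x = tangent clockwise at phi0; y radially inward)
hub=np.array([.524,-.1315]);p=s["tcp_pos"][:2]
d=p-hub;r0=np.linalg.norm(d);ph=np.arctan2(d[1],d[0]);print("r,phi",r0,np.degrees(ph))
Rm=R.from_quat(s["orientation"],scalar_first=True).as_matrix()
for k in np.arange(5.5,56,5.5):
    a=ph-np.radians(k);q=hub+.059*np.array([np.cos(a),np.sin(a)])-p
    print(k,1000*(Rm.T@np.r_[q,0]))
```

```text
[ 0.4992 -0.0774  0.2278] [-0.3411  0.369  -0.5224]
r,phi 0.05955595992552115 114.65787545138893
5.5 [ 5.6623  0.7751 -0.0185]
11.0 [11.2724  1.5354 -0.0368]
16.5 [16.7838  2.83   -0.056 ]
22.0 [22.1457  4.6468 -0.0759]
27.5 [27.3088  6.9692 -0.0962]
33.0 [32.2256  9.7758 -0.1168]
38.5 [36.8507 13.0407 -0.1376]
44.0 [41.1416 16.7339 -0.1583]
49.5 [45.0587 20.8213 -0.1787]
55.0 [48.5661 25.2654 -0.1987]
```

View pics/wrist3.png

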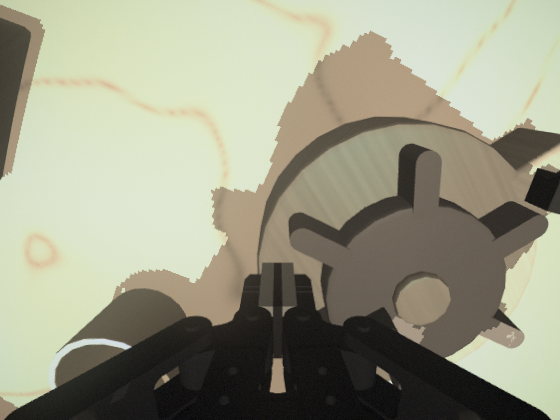

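View pics/z_s3.png

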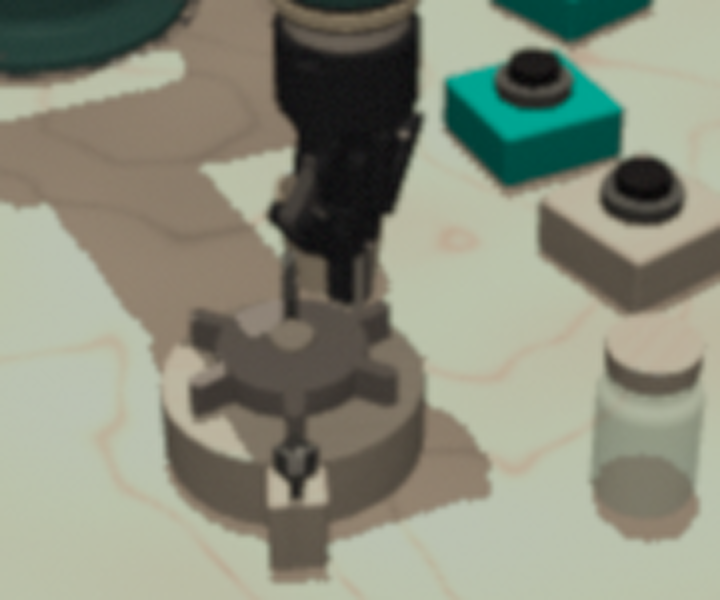

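>>> carry_out:
  jaw: [0, 0, 0, 0, 0]
  slide:
    - [5.7, 0.3, 0]
    - [11.3, 1.1, 0]
    - [16.8, 2.4, 0]
    - [22.1, 4.3, 0]
    - [27.2, 6.7, 0]
  turn: [5.5, 11, 16.5, 22, 27.5]

```text
t: 4.2
tcp_pos: [0.5275, -0.0727, 0.2302]
orientation: [0.0, 1.0, -0.031, -0.001]
ft_force: [-4.3, -0.3, 2.5]
gripper_width: 0.003
```

Run:
```python
from h import *
s=sensors.sense();print(s["tcp_pos"],s["ft_force"])
cv2.imwrite(f"pics/wrist4.png",viewer.camera("wrist")[:,:,::-1])
```

```text
[ 0.5275 -0.0727  0.2302] [-4.2688 -0.3241  2.5073]
```

View pics/wrist4.png

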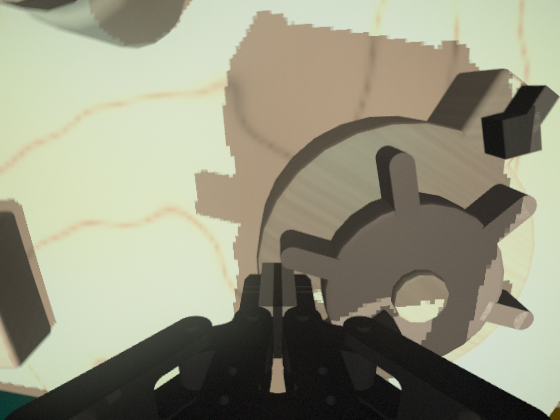

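>>> carry_out:
  jaw: [0, 0, 0, 0, 0]
  slide:
    - [5.7, 0.3, 0]
    - [11.3, 1.1, 0]
    - [16.8, 2.4, 0]
    - [22.1, 4.3, 0]
    - [27.2, 6.7, 0]
  turn: [5.5, 11, 16.5, 22, 27.5]

```text
t: 4.88
tcp_pos: [0.5551, -0.081, 0.2305]
orientation: [-0.0, 0.964, -0.267, 0.001]
ft_force: [-0.4, 1.0, 0.2]
gripper_width: 0.002
```

Run:
```python
from h import *
s=sensors.sense();print(s["tcp_pos"],s["ft_force"])
cv2.imwrite(f"pics/wrist5.png",viewer.camera("wrist")[:,:,::-1])
b=viewer.camera("scene")[160:310,160:340,::-1];cv2.imwrite('pics/z_s5.png',cv2.resize(b,None,fx=4,fy=4,interpolation=2))
```

```text
[ 0.5551 -0.081   0.2305] [-0.3725  1.0275  0.1959]
```

View pics/wrist5.png

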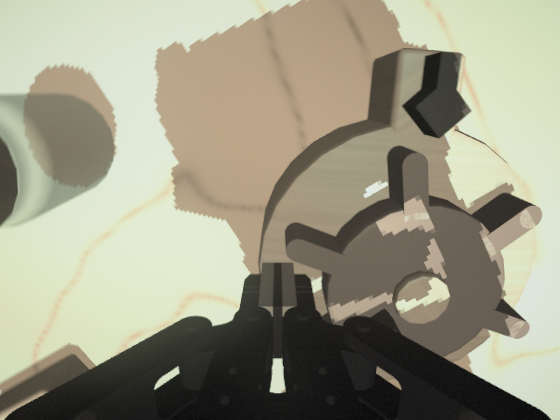

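View pics/z_s5.png

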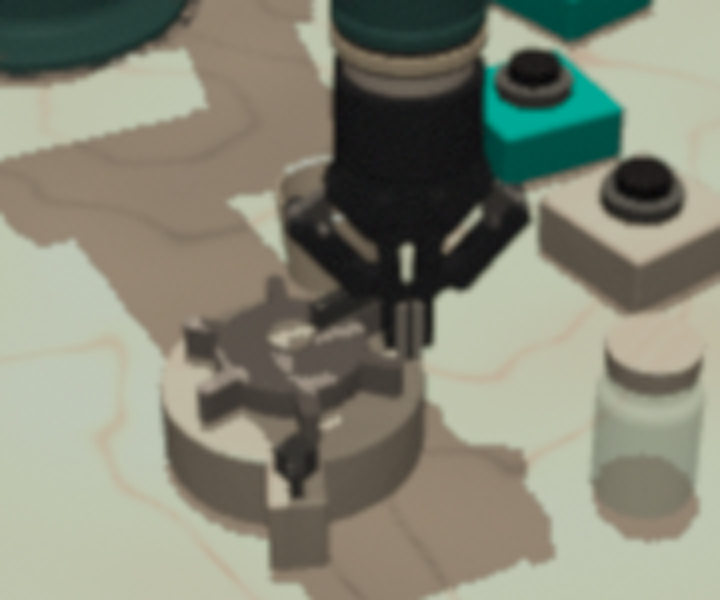

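>>> carry_out:
  jaw: [0, 0, 0, 0, 0]
  slide:
    - [0, 0, -10]
    - [0, 0, -20]
    - [0, 0, -35]
    - [0, 0, -50]
    - [0, 0, -60]
  turn: [0, 0, 0, 0, 0]

```text
t: 5.6
tcp_pos: [0.5548, -0.0809, 0.2916]
orientation: [-0.0, 0.964, -0.266, 0.001]
ft_force: [0.6, 0.1, 0.2]
gripper_width: -0.001
```

Run:
```python
from h import *
s=sensors.sense();print(s["tcp_pos"],s["ft_force"],s["t"])
cv2.imwrite(f"pics/wrist6.png",viewer.camera("wrist")[:,:,::-1])
b=viewer.camera("scene")[160:310,160:340,::-1];cv2.imwrite('pics/z_s6.png',cv2.resize(b,None,fx=4,fy=4,interpolation=2))
```

```text
[ 0.5548 -0.0809  0.2916] [0.5983 0.0531 0.1803] 5.6
```

View pics/wrist6.png

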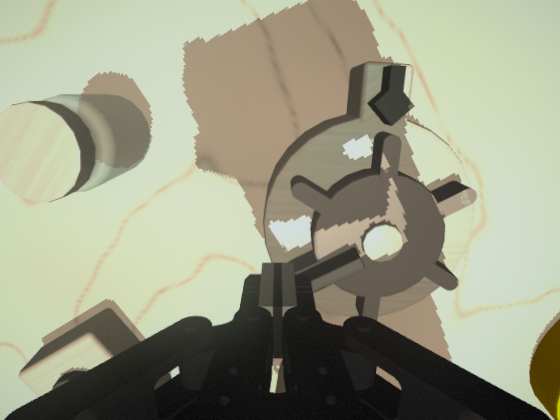

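View pics/z_s6.png

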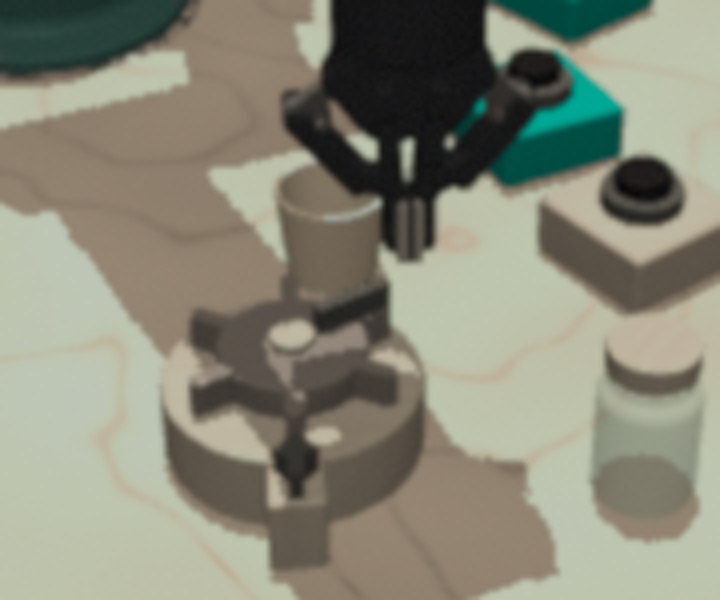

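>>> carry_out:
  jaw: [0, 0, 0, 0, 0]
  slide:
    - [-11, 1, 0]
    - [-22, 4, 0]
    - [-33, 10, 0]
    - [-42, 17, 0]
    - [-48.6, 25.5, 0]
  turn: [-10, -20, -30, -40, -50]

```text
t: 6.32
tcp_pos: [0.4989, -0.0777, 0.2891]
orientation: [-0.0, 0.986, 0.169, -0.001]
ft_force: [0.3, -0.0, 1.0]
gripper_width: -0.003
```

>>> carry_out:
  jaw: [0, 0, 0, 0, 0]
  slide:
    - [0, 0, 0]
    - [0, 0, 15]
    - [0, 0, 30]
    - [0, 0, 45]
    - [0, 0, 61]
  turn: [-5, -5, -5, -5, -5]

```text
t: 6.95
tcp_pos: [0.4994, -0.0777, 0.227]
orientation: [-0.0, 0.978, 0.209, -0.001]
ft_force: [0.1, 0.7, 0.1]
gripper_width: -0.003
```

Run:
```python
from h import *
s=sensors.sense();print(s["tcp_pos"],s["orientation"],s["ft_force"],s["t"])
d=s["tcp_pos"][:2]-np.array([.524,-.1315]);print(np.linalg.norm(d),np.degrees(np.arctan2(d[1],d[0])))
cv2.imwrite(f"pics/wrist7.png",viewer.camera("wrist")[:,:,::-1])
```

```text
[ 0.4994 -0.0777  0.227 ] [-0.0002  0.978   0.2088 -0.0005] [0.1107 0.6516 0.1264] 6.95
0.05915700561843763 114.59394266027337
```

View pics/wrist7.png

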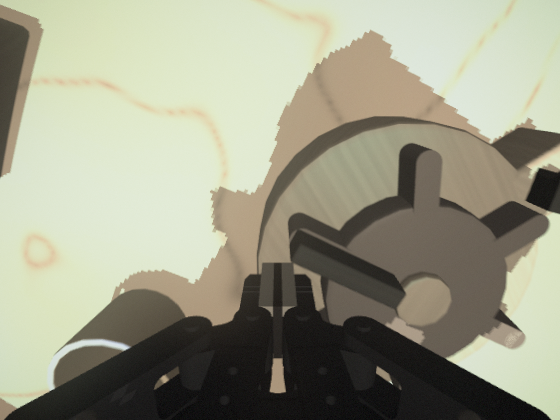

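>>> carry_out:
  jaw: [0, 0, 0, 0, 0]
  slide:
    - [5.7, 0.3, 0]
    - [11.3, 1.1, 0]
    - [16.8, 2.4, 0]
    - [22.1, 4.3, 0]
    - [27.2, 6.7, 0]
  turn: [5.5, 11, 16.5, 22, 27.5]

```text
t: 7.62
tcp_pos: [0.5265, -0.0726, 0.2277]
orientation: [-0.0, 1.0, -0.031, -0.002]
ft_force: [-2.9, 1.1, 0.1]
gripper_width: 0.001
```

>>> carry_out:
  jaw: [0, 0, 0, 0, 0]
  slide:
    - [5.7, 0.3, 0]
    - [11.3, 1.1, 0]
    - [16.8, 2.4, 0]
    - [22.1, 4.3, 0]
    - [27.2, 6.7, 0]
  turn: [5.5, 11, 16.5, 22, 27.5]

```text
t: 8.25
tcp_pos: [0.5541, -0.0811, 0.2282]
orientation: [0.0, 0.963, -0.268, -0.0]
ft_force: [1.0, 1.0, -0.4]
gripper_width: -0.001
```

>>> carry_out:
  jaw: [0, 0, 0, 0, 0]
  slide:
    - [0, 0, -10]
    - [0, 0, -20]
    - [0, 0, -35]
    - [0, 0, -50]
    - [0, 0, -60]
  turn: [0, 0, 0, 0, 0]

```text
t: 8.88
tcp_pos: [0.5543, -0.0811, 0.2906]
orientation: [-0.0, 0.964, -0.266, 0.001]
ft_force: [-0.1, -0.4, -0.4]
gripper_width: -0.002
```

Run:
```python
from h import *
s=sensors.sense();print(s["tcp_pos"],s["ft_force"],s["t"])
cv2.imwrite(f"pics/wrist8.png",viewer.camera("wrist")[:,:,::-1])
```

```text
[ 0.5543 -0.0811  0.2906] [-0.0881 -0.3852 -0.4012] 8.875
```

View pics/wrist8.png

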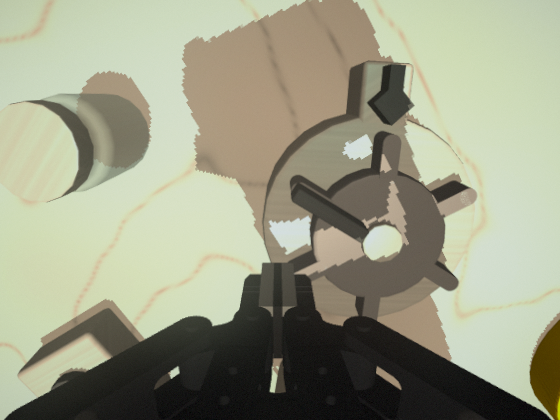

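The finned arm (end at about (298,185)) is now one click short of the pointer, and the arm at (387,145) lines up with it. One more stroke remains.

>>> carry_out:
  jaw: [0, 0, 0, 0, 0]
  slide:
    - [-11, 1, 0]
    - [-22, 4, 0]
    - [-33, 10, 0]
    - [-42, 17, 0]
    - [-48.4, 25.3, 0]
  turn: [-10, -20, -30, -40, -50]

```text
t: 9.55
tcp_pos: [0.4988, -0.0778, 0.2887]
orientation: [-0.0, 0.986, 0.169, -0.0]
ft_force: [0.3, -0.2, -0.0]
gripper_width: -0.004
```

>>> carry_out:
  jaw: [0, 0, 0, 0, 0]
  slide:
    - [0, 0, 0]
    - [0, 0, 15]
    - [0, 0, 30]
    - [0, 0, 45]
    - [0, 0, 61]
  turn: [-5, -5, -5, -5, -5]

```text
t: 10.18
tcp_pos: [0.4992, -0.0779, 0.2261]
orientation: [-0.0, 0.978, 0.209, -0.001]
ft_force: [-0.7, -0.3, 0.2]
gripper_width: 0.001
```

>>> carry_out:
  jaw: [0, 0, 0, 0, 0]
  slide:
    - [5.7, 0.3, 0]
    - [11.3, 1.1, 0]
    - [16.8, 2.4, 0]
    - [22.1, 4.3, 0]
    - [27.2, 6.7, 0]
  turn: [5.5, 11, 16.5, 22, 27.5]

```text
t: 10.8
tcp_pos: [0.5261, -0.0726, 0.226]
orientation: [-0.0, 1.0, -0.031, -0.002]
ft_force: [-3.1, 2.1, 1.0]
gripper_width: 0.001
```

>>> carry_out:
  jaw: [0, 0, 0, 0, 0]
  slide:
    - [5.7, 0.3, 0]
    - [11.3, 1.1, 0]
    - [16.8, 2.4, 0]
    - [22.1, 4.3, 0]
    - [27.2, 6.7, 0]
  turn: [5.5, 11, 16.5, 22, 27.5]

```text
t: 11.42
tcp_pos: [0.5538, -0.0812, 0.2265]
orientation: [0.0, 0.963, -0.268, -0.001]
ft_force: [-0.9, 0.5, -0.2]
gripper_width: 0.0
```

>>> carry_out:
  jaw: [0, 0, 0, 0, 0]
  slide:
    - [0, 0, -10]
    - [0, 0, -25]
    - [0, 0, -50]
    - [0, 0, -80]
    - [0, 0, -120]
  turn: [0, 0, 0, 0, 0]

```text
t: 12.05
tcp_pos: [0.5531, -0.0811, 0.3488]
orientation: [0.0, 0.964, -0.266, -0.0]
ft_force: [0.1, -1.0, 0.8]
gripper_width: 0.0
```

Run:
```python
from h import *
s=sensors.sense();print(s["tcp_pos"],s["orientation"],s["ft_force"],s["t"])
cv2.imwrite(f"pics/wrist9.png",viewer.camera("wrist")[:,:,::-1])
cv2.imwrite(f"pics/scene9.png",viewer.camera("scene")[:,:,::-1])
```

```text
[ 0.5531 -0.0811  0.3488] [ 0.      0.9641 -0.2656 -0.0005] [ 0.1158 -1.0012  0.8423] 12.05
```

View pics/wrist9.png

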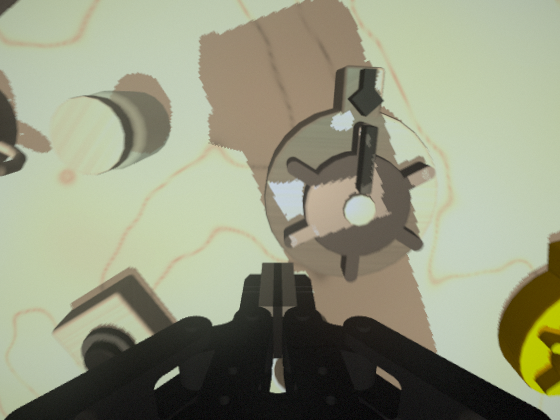

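View pics/scene9.png

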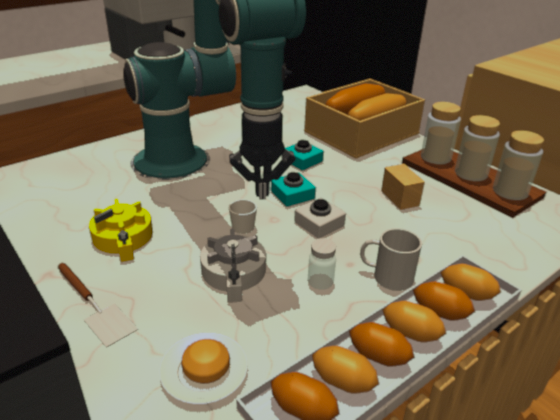

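>>> carry_out:
  jaw: [0, 0, 0, 0, 0]
  slide:
    - [-53, -40, 0]
    - [-106, -80, 0]
    - [-160, -120, 0]
    - [-215, -158, 0]
    - [-215, -158, 0]
  turn: [0, 0, 0, 0, 0]

```text
t: 12.78
tcp_pos: [0.4484, 0.1671, 0.3478]
orientation: [-0.0, 0.965, -0.264, -0.0]
ft_force: [0.6, -0.6, 0.2]
gripper_width: -0.004
```

Run:
```python
from h import *
s=sensors.sense();print(s["tcp_pos"],s["orientation"],s["ft_force"],s["t"])
cv2.imwrite(f"pics/wrist10.png",viewer.camera("wrist")[:,:,::-1])
```

```text
[0.4484 0.1671 0.3478] [-0.0003  0.9645 -0.2639 -0.0002] [ 0.566  -0.5601  0.2335] 12.775
```

View pics/wrist10.png

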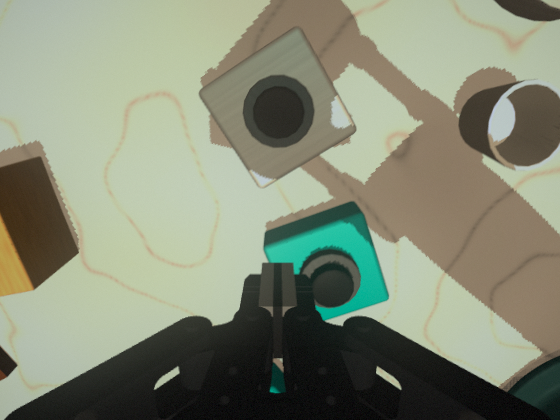

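Run:
```python
from h import *
im=cv2.imread('pics/wrist10.png');g=im.max(2)[60:160,230:330]
m=(g<58).astype(np.uint8)
n,l,st,c=cv2.connectedComponentsWithStats(m);i=1+st[1:,4].argmax();print(st[i],c[i]+[230,60])
uv=c[i]+[230,60]
s=sensors.sense();W=model("wrist",s)
print("key z.064",plane(W,uv,.064),"tri top",tri(W,uv,model("top"),(230.2,205.7)),"tri scene",tri(W,uv,model("scene"),(321.1,203.9)))
k=plane(W,uv,.064)-s["tcp_pos"];k[2]=0
print(1000*(R.from_quat(s["orientation"],scalar_first=True).as_matrix().T@k))
```

```text
[  23   26   52   53 2148] [278.3226 111.8226]
key z.064 [0.5072 0.1314 0.064 ] tri top [0.5072 0.1313 0.0635] tri scene [0.5076 0.1321 0.0598]
[68.7797  0.9861 -0.0632]
```

>>> carry_out:
  jaw: [0, 0, 0, 0, 0]
  slide:
    - [35, 0.5, 0]
    - [69, 1, 20]
    - [69, 1, 50]
    - [69, 1, 80]
    - [69, 1, 98]
  turn: [0, 0, 0, 0, 0]

```text
t: 13.45
tcp_pos: [0.5089, 0.127, 0.2479]
orientation: [0.001, 0.964, -0.267, -0.001]
ft_force: [0.2, 0.3, -0.3]
gripper_width: -0.0
```

Run:
```python
from h import *
s=sensors.sense();print(s["tcp_pos"],s["ft_force"],s["t"])
b=viewer.camera("scene")[130:280,200:380,::-1];cv2.imwrite('pics/z_s11.png',cv2.resize(b,None,fx=4,fy=4,interpolation=2))
```

```text
[0.5089 0.127  0.2479] [ 0.2072  0.3051 -0.2745] 13.45
```

View pics/z_s11.png

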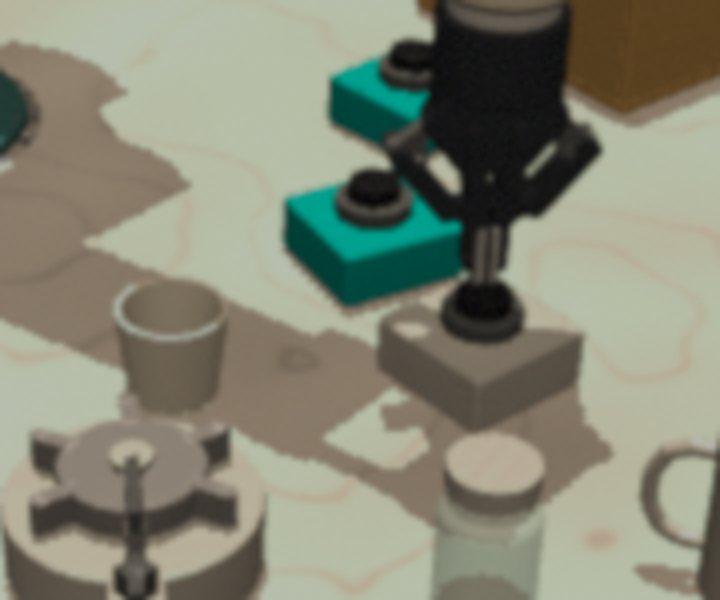

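>>> carry_out:
  jaw: [0, 0, 0, 0, 0]
  slide:
    - [-3, -2, 0]
    - [-3, -2, 5]
    - [-3, -2, 9]
    - [-3, -2, 13]
    - [-3, -2, 16]
  turn: [0, 0, 0, 0, 0]

```text
t: 14.12
tcp_pos: [0.5077, 0.1318, 0.234]
orientation: [-0.0, 0.964, -0.266, 0.0]
ft_force: [-0.3, -0.5, 2.5]
gripper_width: -0.0
```

>>> carry_out:
  jaw: [0, 0, 0, 0, 0]
  slide:
    - [0, 0, 2]
    - [0, 0, 4]
    - [0, 0, 5]
    - [0, 0, 6]
    - [0, 0, 6]
  turn: [0, 0, 0, 0, 0]

```text
t: 14.75
tcp_pos: [0.5079, 0.1318, 0.2293]
orientation: [-0.0, 0.964, -0.266, 0.0]
ft_force: [-4.4, 0.7, 13.2]
gripper_width: -0.002
```

>>> carry_out:
  jaw: [0, 0, 0, 0, 0]
  slide:
    - [0, 0, 0.5]
    - [0, 0, 0.5]
    - [0, 0, -10]
    - [0, 0, -30]
    - [0, 0, -80]
  turn: [0, 0, 0, 0, 0]

```text
t: 15.38
tcp_pos: [0.5056, 0.1312, 0.305]
orientation: [0.002, 0.964, -0.266, -0.004]
ft_force: [1.0, 0.4, 0.1]
gripper_width: -0.002
```

>>> carry_out:
  jaw: [0, 0, 0, 0, 0]
  slide:
    - [-30, 0, -50]
    - [-70, 0, -90]
    - [-70, 0, -90]
    - [-70, 0, -90]
    - [-70, 0, -90]
  turn: [0, 0, 0, 0, 0]

```text
t: 16.0
tcp_pos: [0.4473, 0.167, 0.3956]
orientation: [0.001, 0.964, -0.266, -0.001]
ft_force: [0.6, -0.6, -0.1]
gripper_width: 0.002
```

Run:
```python
from h import *
s=sensors.sense();print(s["tcp_pos"],s["ft_force"],s["t"],s["qvel"])
b=viewer.camera("scene")[:,:,::-1];cv2.imwrite('pics/scene12.png',b);cv2.imwrite('pics/z_s12.png',cv2.resize(b[160:310,180:360],None,fx=4,fy=4,interpolation=2))
cv2.imwrite('pics/top12.png',viewer.camera("top")[:,:,::-1])
```

```text
[0.4473 0.167  0.3956] [ 0.5681 -0.6244 -0.1358] 16.0 [-0.0021  0.0065 -0.0042  0.0026  0.0018  0.0014]
```

View pics/z_s12.png

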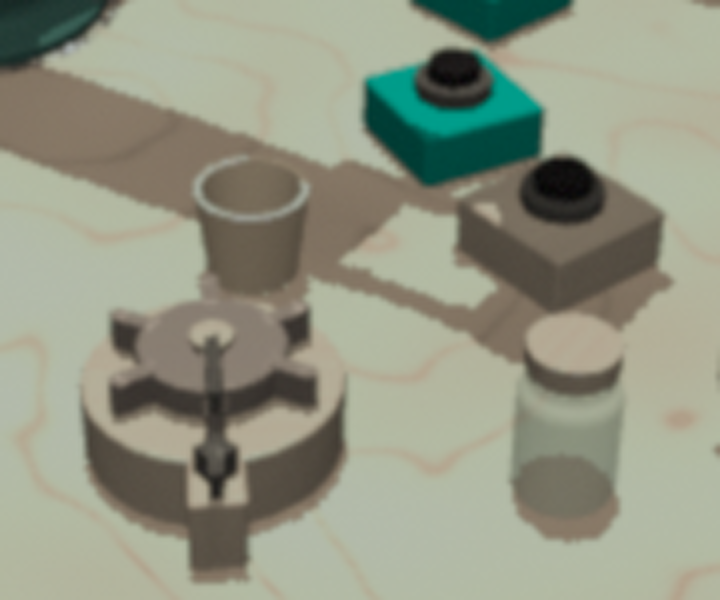

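View pics/top12.png

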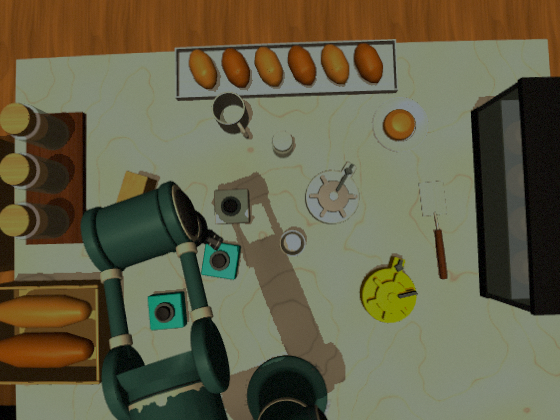

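```bash
python3 -c "
from station import ticket
print(ticket.close_job())"
```

```text
the job is handed in; nothing more can be done
None
```

The timer is set and the start key has been pressed and released. I handed the job in at 16 s of the 72 s limit; the hand-in gives no verdict.

**Wheel:** It started with the fin opposite the pointer, so three clicks remained. I made three strokes with the closed fingertip, one click each, and looked at the wheel before and after each one. The last pictures show the fin in line with the pointer. The contact force readings during the strokes were about 3 to 5 N.

**Start key:** The fingertip went down to about 56 mm above the counter, roughly 7.7 mm of key travel. The force reached about 13 N, against about 5 N needed to press it fully. The last picture shows the key up again.

**Surroundings:** In the last top and scene pictures the bystanders in view and the look-alikes appear where they stood. The arm partly hides the napkin box in the top view, so I could not compare that one fully. The arm stands clear, and the wrist force is back near zero (under 1 N).

**Checks that disagreed:**
- My first reading of the key from the wrist camera was about 12 mm off. A closer look agreed with the top camera: 63.5 mm high, against 64 mm given. The scene camera put the key about 4 mm lower, at 60 mm.
- Above the key the tool was about 4 mm to one side, which I corrected before pressing.
- Right after the first stroke the wheel looked a few degrees short of the click. Once the finger was lifted, it was in place.

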